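# Push the E-clip home on the pulley shaft

### The arm

A 6-joint arm with a two-finger parallel gripper is mounted at the origin on the work surface. World frame = base frame: x ahead of the robot, y to its left, z up, the work surface at z = 0. Lengths are in m, angles in rad, forces in N, time in s.
With the tool pointing down it reaches from about 0.3 to 0.775 m from the base axis. Payload 14.6 kg.
Tool frame: the origin (TCP) lies at the very end of the fingers, on their centre line; the grasp point (between the pads) lies 19 mm behind it; y points along the fingers, x is the direction in which the jaws open and shut, and the axes are right-handed (so a half turn about y gives the same grasp; the last joint's range is limited). The gripper opens to 94 mm and grips with 3 to 60 N. Pads are 16 mm wide; open, the fingers measure 119 mm over their backs; the gripper's body (75 mm by 177 mm) begins 78 mm behind the grasp point.
Start: joints at [-1.358, 0.3, 1.521, -0, 1.321, -0.067], TCP at [0.152, -0.529, 0.205] pointing down, gripper open.
Joint ranges: [-3.03, 3.03], [-0.79, 2.21], [0.23, 2.52], [-1.04, 4.18], [0, 3.07], [-2.55, 2.55]. Speed limits (rad/s): [2.22, 2.22, 2.57, 3.14, 3.14, 3.14].

### API

Orientations are given as [roll, pitch, yaw] about the fixed x, y, z axes, in that order (R = Rz(yaw) Ry(pitch) Rx(roll)).
In Python, from station import * gives the robot as it stands.
- The arm moves only by the tool send_rows, never from a script. Its argument "series" is text: rows parted by semicolons, each of 7 numbers parted by spaces: the turn, a rotation vector about the tool's x, y, z in units of 5 degrees (1.0 is 5 degrees), then the shift along the tool's x, y, z in cm, then the opening, from -1 (shut) to 1 (fully open). A call has exactly 10 rows; each row is the pose to reach, as a shift and turn from the pose commanded when the call began, along the tool's axes at that moment; what a row does not reach only later rows make up. A row lasts 1/12 s, in which the tool goes at most 41.7 mm and 7.16 degrees, less where a joint would pass 70% of its speed; a pose out of reach is approached as far as the arm can. A call with a gripper value outside its range is refused whole. The fingers move at their own pace and stop on an object; "newtons" is the grip in N (left out, the last holds). Time passes only in rows, so rows that repeat a pose let the fingers close, or fill a call up. It gives the time, the measured TCP pose, the force and the opening at its end, in the units of the state.
- get_obs(): the state, without advancing time (a new reading comes with each control period).
- camera(name): name is "scene" or "top"; returns the picture (384x512x3 uint8, red, green, blue); there is no depth.
- camera_info(name): a dict with "K" (3x3 intrinsics, pixels), "R" (3x3) and "t" (3): a world point X has camera coordinates R X + t. Camera axes: x right, y down, z forward; pixel columns grow to the right and rows downward; lengths in m; the calibration is good to about 2 mm. A picture is of the moment at which its call begins. camera_info takes no time and is no camera call.
- hand_in(): hands the job in, once; it reports no verdict.
The state is a dict: "time_s": time; "qpos": joint angles; "joint_vel": joint speeds; "tau": joint torques, N m; "ee_pos": TCP position; "eef_rot": TCP orientation; "force": force on the tool from outside, world axes, zero at the start; "moment": the same for the moment, N m; "grip_width": finger opening in m.
Only numpy, scipy, OpenCV 4.12 (cv2) and the standard library are available. Lean on these libraries where they do the work, as an engineer would, in place of code of your own. Each camera call takes 0.05 s, during which the arm holds its last target. There are 200 camera calls.

### The job

Finish the rebuilt pulley of the sewing machine: take the red-handled push fork from its wooden rest, set its two prongs behind the dark E-clip that lies on the pulley and push the clip sideways into the groove of the shaft until it snaps over and stops dead, then lean on it for a moment with about 16 N to be sure that it is home. Never press on the clip or the pulley with more than 22 N, and touch the clip with nothing but the fork. Then lay the fork back in its rest and let go, leaving the other things on the bench alone.

Things in the scene. Friction and masses are not known exactly. Their poses are not given: they have to be found in the camera images.
- pulley_unit: Fixed plywood board (230 x 190 x 18 mm) with a green bracket clamped on it, origin under its middle. An aluminium pulley, 130 mm across, that does not turn, sits on an upright steel shaft, not yet tightened in the bracket's belt-tension slot: at about 3 N pulley and shaft slide on along +x, by 1 to 10 mm, to the slot's end. Pulley's flat top 60 mm above the bench, bare but for the clip
- shaft_groove (a point): Point on the shaft's axis, in its groove, 2 mm above the pulley's top face; it moves with the shaft. The groove, 19 mm in diameter, is 5.5 mm high and starts at the face; above it the shaft is 24 mm in diameter and ends 14 mm above the face. The clip lies to the -x side of the shaft (as the board's x runs) and is pushed about along +x; on that side nothing beyond the pulley is over 34 mm high
- clip_center (a point): Centre, half-way up, of the loose E-clip of dark spring steel: a flat split ring 38 mm across, 4 mm thick, flat on the pulley's face, its +x pointing out through the 16 mm wide mouth, towards the shaft. It is home when on the shaft's axis. Its back is round, in facets 12 mm wide facing straight back and 36 deg to each side. More than 22 N spoils it
- clip_jaw_l (a joint): How far the clip's left jaw is sprung open, in rad: 0 relaxed, about 0.09 when passing over the groove. Both jaws have rounded lugs that meet the groove when the clip's centre is 11 mm short of the axis; once the shaft is at its slot's end the push rises to about 7 N (5 to 10), eases from about 7 mm short, is near nothing in the last 2 mm, and climbs steeply when the clip stops dead at home
- fork_grip (a point): Middle of the push fork's handle, where it is gripped. Red handle 110 mm long (along the fork's x), 18 mm wide (y), 22 mm high (z). A flat steel blade, 4 mm thick and at the handle's mid-height, runs forward from the handle to the two prongs. With both prongs on the back of the clip, symmetrically, this point is 127 mm behind the clip's centre. Mass 0.1 to 0.16 kg
- fork_tip (a point): Point half-way between the ends of the fork's two prongs, 112 mm ahead of the handle's middle along the fork's +x, at mid-height of the 4 mm thick blade. Prongs 6 mm wide with round ends, their centre lines 12.5 mm left and right of the middle; the gap between them is 10 mm deep, the fork 31 mm wide
- rest: Fixed wooden rest of the fork: base 120 x 50 x 8 mm and two cradles 46 mm before and behind the middle along x, 12 mm thick, each a slot 26 mm wide, its floor 26 mm and its cheeks 40 mm above the bench. Origin under the middle. The fork lies along x, prongs to +x, the handle's middle 37 mm above this origin. The 80 mm between the cradles is free for fingers
- green_box: Bystander: closed green cardboard box, 100 x 130 x 55 mm, origin under its centre
- oil_bottle: Bystander: small oil bottle with a red spout, 38 mm across and 108 mm high, origin under its centre
- thread_spool: Bystander: spool of blue thread, 44 mm across and 66 mm high, origin under its centre
- pen: Bystander: blue pen lying on the bench, 140 mm long along its y, 10 mm thick, origin under its centre
Things that resemble listed ones, but are neither listed nor needed, are in the scene too. Leave any blue or purple look-alike of the rest alone.

How it is judged:
By the outcome, as a careful person would: the job done as asked, in the order asked, and still so for the second after the job is handed in, with the robot touching nothing.
It also fails if it takes over 61 s, if anything falls off the work surface, if the arm or the gripper's body presses on something with over 40 N, if the wrist force passes 120 N, or if a joint passes its speed limit or range.

## Working session

There is one attempt and no reset: what is moved stays moved. The work goes in short steps, Python scripts to look and compute and a tool call to move; the robot and the scene stay as the last step left them, time stands still between calls to the robot, and variables do not carry over. Pictures are saved under pics/ and viewed, on a budget of 10 in all, crops included, one or two more only if the job needs it, and the job is handed in when it is done.

Besides the shell and the picture viewer there is one more tool, called after ">>>" as name(argument=value, ...) on one line, values as JSON. send_rows: Moves the arm, as the interface text tells. Its arguments: {"type":"object","properties":{"series":{"type":"string"},"newtons":{"type":"number"}},"required":["series"]}

```bash
mkdir -p pics; ls; python3 - <<'E'
from station import *
import cv2
for n in("scene","top"):
    im=camera(n); cv2.imwrite(f"pics/{n}0.png",im[:,:,::-1]); i=camera_info(n); print(n,i)
o=get_obs(); print(o)
E
```

```text
pics
scene {'K': array([[429.62830164,   0.        , 252.58706695],
       [  0.        , 429.62830164, 196.63693702],
       [  0.        ,   0.        ,   1.        ]]), 'R': array([[ 0.0730152 ,  0.99717165,  0.01781827],
       [ 0.72441336, -0.0407466 , -0.68816059],
       [-0.68548819,  0.06315398, -0.72533958]]), 't': array([ 0.00891901, -0.31181519,  1.66018153])}
top {'K': array([[470.21452564,   0.        , 257.89854417],
       [  0.        , 470.21452564, 198.9303646 ],
       [  0.        ,   0.        ,   1.        ]]), 'R': array([[ 0.01310755, -0.9994421 , -0.03071944],
       [-0.98765354, -0.00814445, -0.15644219],
       [ 0.15610472,  0.03239074, -0.98720928]]), 't': array([-0.04149997,  0.49459461,  1.14214016])}
{'time_s': 0.1, 'qpos': array([-1.35761300e+00,  3.00392699e-01,  1.52150659e+00, -3.35485801e-05,
        1.32070363e+00, -6.65662652e-02]), 'joint_vel': array([ 0.00078634,  0.00064577, -0.00167385, -0.00119159,  0.00110055,
       -0.00213635]), 'tau': array([ 5.02968433e-04, -5.32644510e+01, -3.53286874e+01,  7.09583564e-02,
        2.34815682e-02, -5.77998799e-05]), 'ee_pos': array([ 0.15182056, -0.52838927,  0.20496085]), 'eef_rot': array([-1.57076155e+00,  1.01019141e-03, -1.29103839e+00]), 'force': array([ 0.13594568, -0.69624952,  0.05684081]), 'moment': array([0.00929054, 0.02019223, 0.05666367]), 'grip_width': 0.09398362373347445}
```

View pics/scene0.png

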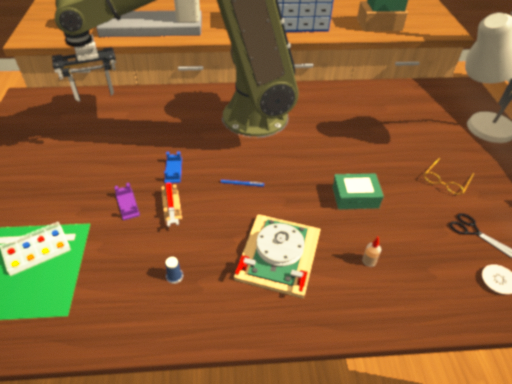

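View pics/top0.png

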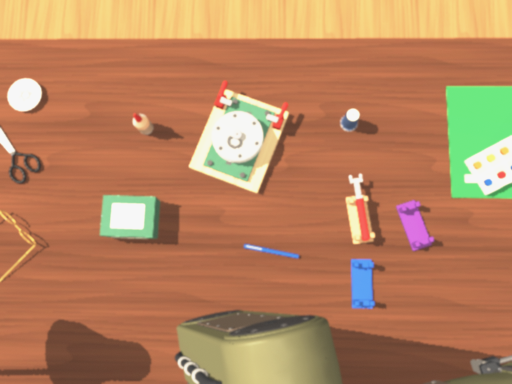

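The scene picture shows the fork on its wooden rest at (171,203), with the purple rest at (126,201) and the blue one at (174,167). In the top picture the wooden rest with the fork is at (360,212), the blue look-alike at (362,283), the purple at (415,225), and the pulley at (238,137). I choose the wooden one with the red handle and check it in a close crop.

```bash
python3 - <<'E'
import cv2,numpy as np
im=cv2.imread("pics/top0.png")
a=cv2.resize(im[165:255,325:405],None,fx=6,fy=6,interpolation=cv2.INTER_CUBIC)[:540]
b=cv2.resize(im[105:170,205:270],None,fx=8,fy=8,interpolation=cv2.INTER_CUBIC)
a=cv2.resize(im[165:255,335:385],(300,540),interpolation=cv2.INTER_CUBIC)
c=np.zeros((540,800,3),np.uint8); c[:,:270]=a[:,:270]; c[:520,280:800]=b
cv2.imwrite("pics/crop1.png",c)
E
```

```text
(no output)
```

View pics/crop1.png

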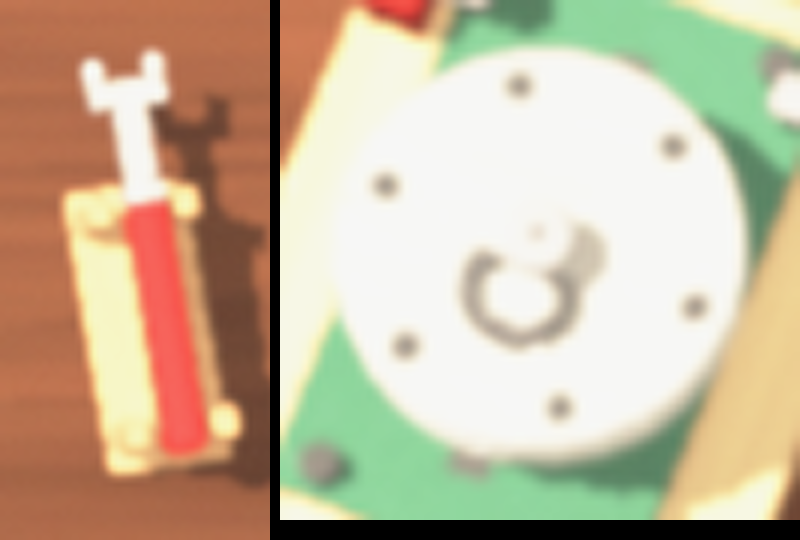

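The crop confirms the red-handled fork with two white prongs lying in the wooden rest. The right-hand panel shows the dark ring clip at crop (522,297), mouth to the upper right towards the shaft at (540,235), and six holes around it. Now I measure these.

```bash
cat > h.py <<'E'
from station import *
import cv2,numpy as np
from scipy.optimize import least_squares
def ray(n,px,z):
    i=camera_info(n); px=np.atleast_2d(px).astype(float)
    d=np.c_[px,np.ones(len(px))]@np.linalg.inv(i["K"]).T@i["R"]; c=-i["R"].T@i["t"]
    return (c+d*((z-c[2])/d[:,2:]))[:,:2]
def proj(n,X):
    i=camera_info(n); p=np.atleast_2d(X)@i["R"].T+i["t"]; p=p@i["K"].T; return p[:,:2]/p[:,2:]
def pts(m,x0,y0): 
    y,x=np.nonzero(m); return np.c_[x+x0,y+y0]
def axis(p):
    c=p.mean(0); w,v=np.linalg.eigh(np.cov((p-c).T)); d=v[:,-1]; d=d*np.sign(d[0]); return c,d,np.degrees(np.arctan2(d[1],d[0])),np.ptp((p-c)@d)
E
python3 - <<'E'
from h import *
for n,(x0,x1,y0,y1) in {"top":(335,390,165,255),"scene":(155,190,180,232)}.items():
    im=cv2.imread(f"pics/{n}0.png").astype(int)[y0:y1,x0:x1]; b,g,r=im[...,0],im[...,1],im[...,2]
    p=pts((r>180)&(g<120)&(b<120),x0,y0); w=ray(n,p,.046); print(n,"handle",len(p),p.mean(0),axis(w))
    q=pts((r>200)&(g>200)&(b>200),x0,y0); print(" blade",len(q),axis(ray(n,q,.037)) if len(q)>5 else 0)
im=cv2.imread("pics/top0.png"); g=cv2.cvtColor(im,cv2.COLOR_BGR2GRAY)
print(g[130:151,226:246])
# six holes: centroids
hp=[(519,85),(673,146),(386,185),(405,346),(695,306),(560,408)]
H=[]
for u,v in hp:
    u=205+(u-280)/8;v=105+v/8; x,y=int(round(u))-2,int(round(v))-2
    wgt=np.clip(235-g[y:y+5,x:x+5].astype(float),0,None); yy,xx=np.mgrid[y:y+5,x:x+5]; H.append([(wgt*xx).sum()/wgt.sum(),(wgt*yy).sum()/wgt.sum()])
W=ray("top",H,.060); s=least_squares(lambda a:np.hypot(*(W-a[:2]).T)-a[2],[*W.mean(0),.05]); print("pulley",s.x,s.fun,W.mean(0))
E
```

```text
top handle 1681 [361.29089827 198.19869126] (array([ 0.49820317, -0.29269973]), array([ 0.97683917, -0.21397483]), np.float64(-12.355389797579498), np.float64(0.20650811243963219))
 blade 169 (array([ 0.52576862, -0.28301938]), array([0.99987443, 0.01584705]), np.float64(0.9080071215767661), np.float64(0.14616826292349933))
scene handle 172 [169.24418605 194.50581395] (array([ 0.44810403, -0.29571377]), array([0.98588572, 0.16741968]), np.float64(9.637827643627187), np.float64(0.15364785371239573))
 blade 36 (array([ 0.53560351, -0.2832384 ]), array([0.9833758 , 0.18158201]), np.float64(10.461921134310616), np.float64(0.03802035776021185))
[[247 247 247 247 247 247 247 247 247 246 246 246 246 246 246 247 247 247
  247 247]
 [247 247 247 247 247 247 247 247 246 246 246 246 246 245 244 245 246 247
  247 247]
 [247 247 247 247 247 247 247 247 246 246 244 243 245 245 242 238 240 242
  246 247]
 [247 247 247 247 247 247 247 246 246 244 236 231 242 245 242 228 216 220
  237 245]
 [247 247 247 247 247 247 247 246 246 244 234 230 242 245 243 225 201 202
  216 237]
 [247 247 246 243 241 244 2
[... 798 characters left out ...]
4 180 220 244
  247 247]
 [247 246 234 199 180 180 193 215 232 237 229 207 177 159 166 198 236 246
  247 247]
 [247 247 245 231 202 176 173 183 196 198 186 171 161 166 192 223 244 247
  247 247]
 [247 247 247 245 238 219 192 179 177 174 180 187 188 208 234 244 246 247
  247 247]
 [247 247 247 247 246 244 235 219 205 210 229 237 234 240 246 247 247 247
  247 247]
 [247 247 247 247 247 247 246 244 242 243 246 246 246 246 247 247 247 247
  247 247]
 [247 247 247 247 247 247 247 247 247 247 247 247 247 247 247 247 247 247
  247 247]]
pulley [0.65372366 0.01785088 0.05297164] [ 5.98709135e-05 -5.09566152e-05 -3.55670506e-05  2.09393376e-06
  1.75520418e-05  7.00677668e-06] [0.65363326 0.01790265]
```

```bash
python3 - <<'E'
from h import *
im=cv2.imread("pics/top0.png"); g=cv2.cvtColor(im,cv2.COLOR_BGR2GRAY).astype(float)
ax=np.array([.6537,.0179])
print("shaft mark z.074",ray("top",[236.8,133.5],.074), "axis px z62", proj("top",[*ax,.062]))
# render fit of clip: outer r .019, inner ri, mouth 16mm, on background 247
x0,y0,S=222,130,8
yy,xx=np.mgrid[0:22*S,0:24*S]; P=ray("top",np.c_[(xx.ravel()+.5)/S-.5+x0,(yy.ravel()+.5)/S-.5+y0],.063)
obs=g[y0:y0+22,x0:x0+24]
ys,xs=np.mgrid[y0:y0+22,x0:x0+24]; pw=ray("top",np.c_[xs.ravel(),ys.ravel()],.062)
def f(a,full=0):
    cx,cy,ph,ri,dk,bl,mw=a; c,s=np.cos(ph),np.sin(ph); dx,dy=P[:,0]-cx,P[:,1]-cy; u=c*dx+s*dy; v=-s*dx+c*dy; r=np.hypot(u,v)
    sg=lambda t:1/(1+np.exp(-np.clip(t/.0003,-50,50)))
    m=sg(.019-r)*sg(r-ri)*(1-sg(u)*sg(mw-abs(v)))
    m=cv2.GaussianBlur(m.reshape(22*S,24*S),(0,0),bl*S); m=cv2.resize(m,(24,22),interpolation=cv2.INTER_AREA)
    w=np.ones_like(obs)
    # mask shaft+shadow
    cc,ss=np.cos(np.radians(-22)),np.sin(np.radians(-22))
    w[(ys<138)&(xs>=233)]=0; w[(ys<141)&(xs>=242)]=0; w[(ys<140)&(xs>=234)&(xs<239)]=0
    return ((247-dk*m-obs)*w).ravel()
best=min((least_squares(f,[.643,.025,np.radians(p),.0125,90,.8,.008],x_scale=[.001,.001,.1,.001,10,.2,.001],diff_step=1e-3) for p in(-35,-20,-5)),key=lambda s:s.cost)
a=best.x; print("clip",a[:2],np.degrees(a[2]),a[3:],best.cost)
d=ax-a[:2]; print("to axis",np.hypot(*d),np.degrees(np.arctan2(d[1],d[0])))
hsv=cv2.cvtColor(im,cv2.COLOR_BGR2HSV)
for n,(x0,x1,y0,y1) in {"top":(335,390,165,255),"scene":(155,190,175,232)}.items():
    im=cv2.imread(f"pics/{n}0.png"); r=im[y0:y1,x0:x1].astype(int)
    m=((r[...,2]>215)&(r[...,1]<125)).astype(np.uint8)
    k,l,st,_=cv2.connectedComponentsWithStats(m); j=1+st[1:,4].argmax(); p=pts(l==j,x0,y0); print(n,st[j],axis(ray(n,p,.048)))
# board corners top face z=.018
b=cv2.imread("pics/top0.png")[80:200,180:300].astype(int); m=((b[...,1]>150)).astype(np.uint8)
k,l,st,_=cv2.connectedComponentsWithStats(m); j=1+st[1:,4].argmax(); p=pts(l==j,180,80); w=ray("top",p,.018).astype(np.float32)*1000; print("board",cv2.minAreaRect(w))
E
```

```text
shaft mark z.074 [[0.65399882 0.01738493]] axis px z62 [[236.95102537 135.01466782]]
clip [0.63800379 0.02312111] 26.439688418553803 [1.17054072e-02 7.41352083e+01 5.19493491e-01 2.70267938e-03] 8773.71884707277
to axis 0.016541792660517404 -18.3989223380042
top [ 21  34  14  42 291] (array([ 0.44430186, -0.29458566]), array([0.9898322 , 0.14224003]), np.float64(8.177487673388978), np.float64(0.1018581412713822))
scene [ 11   8   7  25 139] (array([ 0.44923961, -0.2952032 ]), array([0.99344945, 0.11427244]), np.float64(6.561662511679961), np.float64(0.10131409146837153))
board ((656.3248291015625, 17.242996215820312), (194.9420928955078, 236.346435546875), 69.4925537109375)
```

```bash
python3 - <<'E'
from h import *
im=cv2.imread("pics/top0.png"); g=cv2.cvtColor(im,cv2.COLOR_BGR2GRAY).astype(float)
ax=np.array([.6537,.0179])
x0,y0,S=222,130,8
yy,xx=np.mgrid[0:22*S,0:24*S]; P=ray("top",np.c_[(xx.ravel()+.5)/S-.5+x0,(yy.ravel()+.5)/S-.5+y0],.0635)
obs=g[y0:y0+22,x0:x0+24]; ys,xs=np.mgrid[y0:y0+22,x0:x0+24]
w=np.ones_like(obs); w[(ys<138)&(xs>=233)]=0; w[(ys<142)&(xs>=241)]=0; w[(ys<140)&(xs>=233)&(xs<239)]=0
sg=lambda t:1/(1+np.exp(-np.clip(t/.0003,-50,50)))
for ph in range(-45,21,5):
    def f(a):
        cx,cy,ri,dk,bl=a; c,s=np.cos(np.radians(ph)),np.sin(np.radians(ph)); dx,dy=P[:,0]-cx,P[:,1]-cy; u=c*dx+s*dy; v=-s*dx+c*dy; r=np.hypot(u,v)
        m=sg(.019-r)*sg(r-ri)*(1-sg(u)*sg(.008-abs(v)))
        m=cv2.resize(cv2.GaussianBlur(m.reshape(22*S,24*S),(0,0),abs(bl)*S),(24,22),interpolation=cv2.INTER_AREA)
        return ((247-dk*m-obs)*w).ravel()
    s=least_squares(f,[.638,.023,.0125,80,.7],x_scale=[.001,.001,.001,10,.2],diff_step=1e-3); d=ax-s.x[:2]
    print(ph,s.cost.round(),s.x.round(4),np.hypot(*d).round(4),np.degrees(np.arctan2(d[1],d[0])).round(1))
E
```

```text
-45 23899.0 [6.38000e-01 2.30000e-02 1.20000e-02 7.31032e+01 6.19500e-01] 0.0165 -18.1
-40 21737.0 [6.38000e-01 2.31000e-02 1.19000e-02 7.27391e+01 6.12300e-01] 0.0166 -18.2
-35 19419.0 [6.37900e-01 2.31000e-02 1.18000e-02 7.18707e+01 5.85200e-01] 0.0167 -18.4
-30 17223.0 [6.37800e-01 2.32000e-02 1.16000e-02 7.06951e+01 5.46600e-01] 0.0168 -18.4
-25 15507.0 [6.37700e-01 2.32000e-02 1.15000e-02 6.97109e+01 5.21000e-01] 0.0169 -18.3
-20 14344.0 [6.37600e-01 2.32000e-02 1.15000e-02 6.91103e+01 5.14000e-01] 0.0169 -18.2
-15 13462.0 [6.37600e-01 2.32000e-02 1.14000e-02 6.92406e+01 5.33700e-01] 0.017 -18.1
-10 12378.0 [6.37600e-01 2.32000e-02 1.14000e-02 7.00542e+01 5.55200e-01] 0.017 -18.2
-5 11006.0 [6.37600e-01 2.32000e-02 1.15000e-02 7.10042e+01 5.42600e-01] 0.0169 -18.2
0 9925.0 [6.37700e-01 2.31000e-02 1.16000e-02 7.26789e+01 5.45900e-01] 0.0168 -18.1
5 9485.0 [6.37900e-01 2.31000e-02 1.17000e-02 7.46337e+01 5.54800e-01] 0.0167 -18.0
10 9902.0 [6.38000e-01 2.30000e-02 1.19000e-02 7.67156e+01 5.72800e-01] 0.0165 -18.0
15 11242.0 [6.38200e-01 2.29000e-02 1.21000e-02 7.96514e+01 6.17100e-01] 0.0163 -18.0
20 13394.0 [6.38400e-01 2.29000e-02 1.23000e-02 8.27683e+01 6.64400e-01] 0.0161 -18.0
```

```bash
python3 - <<'E'
# first move: above the fork, in tool units
import numpy as np
y0=-1.29103839; tx=np.array([np.cos(y0),np.sin(y0)]); tz=np.array([-np.sin(y0),np.cos(y0)])
d=np.array([.445,-.2948])-np.array([.1518,-.5284]); print("x",d@tx*100,"z",d@tz*100,"turn y",-(np.radians(8.2-90)-y0)*180/np.pi/5)
E
```

```text
x -14.355890574491701 z 34.63033938345422 turn y 1.565789812727043
```

Clip centre is at (0.6377, 0.0232), about 17 mm short of the axis (0.6537, 0.0179), push direction about -19.5°. The fork grip is at (0.445, -0.295) with yaw 8.2°. Moving above the fork.

>>> send_rows(series="0 0.15 0 -1.4 0.5 3.5 0.5; 0 0.3 0 -2.9 1.5 7 0.2; 0 0.5 0 -4.3 2.5 10.4 0; 0 0.7 0 -5.7 3.5 13.9 0; 0 0.9 0 -7.2 4.5 17.3 0; 0 1.1 0 -8.6 5.5 20.8 0; 0 1.3 0 -10 6.5 24.2 0; 0 1.57 0 -11.5 7.5 27.7 0; 0 1.57 0 -13 8.2 31.2 0; 0 1.57 0 -14.36 8.5 34.63 0", newtons=40)

```text
time_s: 0.93
ee_pos: [0.4459, -0.293, 0.1192]
eef_rot: [-1.572, 0.001, -1.428]
force: [0.7, -0.7, -0.2]
grip_width: 0.0474
```

```bash
python3 - <<'E'
from h import *
a=cv2.resize(camera("scene")[140:260,100:240],None,fx=3,fy=3,interpolation=cv2.INTER_CUBIC)
b=cv2.resize(camera("top")[150:270,320:400],None,fx=3,fy=3,interpolation=cv2.INTER_CUBIC)
cv2.imwrite("pics/a1.png",np.hstack([a,b])[:,:,::-1]); o=get_obs(); print(o["time_s"],o["ee_pos"],o["eef_rot"],o["grip_width"],o["force"]); print(proj("scene",o["ee_pos"]),proj("top",o["ee_pos"]))
E
```

```text
1.0333 [ 0.44764912 -0.29173944  0.11946993] [-1.57136463e+00  1.35805457e-03 -1.42365592e+00] 0.04699711681548511 [-1.50595833  0.36084165  0.32665691]
[[167.51057145 176.72254737]] [[367.26592477 214.60591658]]
```

View pics/a1.png

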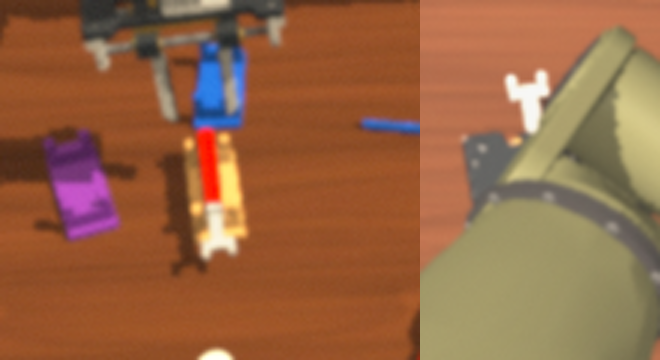

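The scene crop shows the fingertips at crop (165,110) and (232,108), straddling the red handle's line at (207,150); the top crop shows both prongs and the arm hiding the handle. Next I descend part-way and read the pose.

>>> send_rows(series="0 0 0 0 1 0 0; 0 0 0 0 2 0 0; 0 0 0 0 3 0 0; 0 0 0 0 4 0 0; 0 0 0 0 5 0 0; 0 0 0 0 5.9 0 0; 0 0 0 0 5.9 0 0; 0 0 0 0 5.9 0 0; 0 0 0 0 5.9 0 0; 0 0 0 0 5.9 0 0")

```text
time_s: 1.87
ee_pos: [0.4453, -0.2952, 0.062]
eef_rot: [-1.57, -0.001, -1.428]
force: [0.0, -0.0, 0.4]
grip_width: 0.0474
```

>>> send_rows(series="0 0 0 0 1 0 0; 0 0 0 0 2 0 0; 0 0 0 0 3 0 0; 0 0 0 0 4 0 0; 0 0 0 0 4.35 0 0; 0 0 0 0 4.35 0 0; 0 0 0 0 4.35 0 -1; 0 0 0 0 4.35 0 -1; 0 0 0 0 4.35 0 -1; 0 0 0 0 4.35 0 -1", newtons=45)

```text
time_s: 2.7
ee_pos: [0.4452, -0.2951, 0.0184]
eef_rot: [-1.57, -0.0, -1.428]
force: [0.0, -0.6, 0.3]
grip_width: 0.0235
```

>>> send_rows(series="0 0 0 0 0 0 -1; 0 0 0 0 0 0 -1; 0 0 0 0 0 0 -1; 0 0 0 0 0 0 -1; 0 0 0 0 0 0 -1; 0 0 0 0 0 0 -1; 0 0 0 0 0 0 -1; 0 0 0 0 0 0 -1; 0 0 0 0 0 0 -1; 0 0 0 0 0 0 -1", newtons=45)

```text
time_s: 3.53
ee_pos: [0.4452, -0.2951, 0.0182]
eef_rot: [-1.57, -0.0, -1.428]
force: [-1.0, -0.1, 6.2]
grip_width: 0.0176
```

>>> send_rows(series="0 0 0 0 -0.5 0 -1; 0 0 0 0 -1.5 0 -1; 0 0 0 0 -3 0 -1; 0 0 0 0 -5 0 -1; 0 0 0 0 -7 0 -1; 0 0 0 0 -9 0 -1; 0 0 0 0 -10 0 -1; 0 0 0 0 -10 0 -1; 0 0 0 0 -10 0 -1; 0 0 0 0 -10 0 -1")

```text
time_s: 4.37
ee_pos: [0.4446, -0.2946, 0.1168]
eef_rot: [-1.572, 0.001, -1.428]
force: [0.9, 0.5, -1.7]
grip_width: 0.0173
```

```bash
python3 - <<'E'
from h import *
o=get_obs(); print(o["time_s"],o["ee_pos"],o["eef_rot"],o["grip_width"],o["force"],o["moment"]); print(proj("scene",o["ee_pos"]+[0,0,.019]),proj("top",o["ee_pos"]+[0,0,.019]))
a=camera("scene"); b=camera("top"); cv2.imwrite("pics/s2f.png",a[:,:,::-1]); cv2.imwrite("pics/t2f.png",b[:,:,::-1])
u,v=proj("scene",o["ee_pos"])[0].astype(int); p,q=proj("top",o["ee_pos"])[0].astype(int); print(u,v,p,q)
A=cv2.resize(a[v-45:v+55,u-50:u+50],None,fx=4,fy=4,interpolation=cv2.INTER_CUBIC); B=cv2.resize(b[q-80:q+20,p-60:p+40],None,fx=4,fy=4,interpolation=cv2.INTER_CUBIC)
cv2.imwrite("pics/a2.png",np.hstack([A,B])[:,:,::-1])
E
```

```text
4.3667 [ 0.44459607 -0.2946063   0.11681533] [-1.57200665e+00  1.24059722e-03 -1.42805318e+00] 0.017345626694892865 [ 0.93191132  0.48324526 -1.66353769] [ 0.03943691 -0.00549529 -0.02252804]
[[165.85922234 171.93322418]] [[369.99967443 215.06318101]]
166 176 368 216
```

View pics/a2.png

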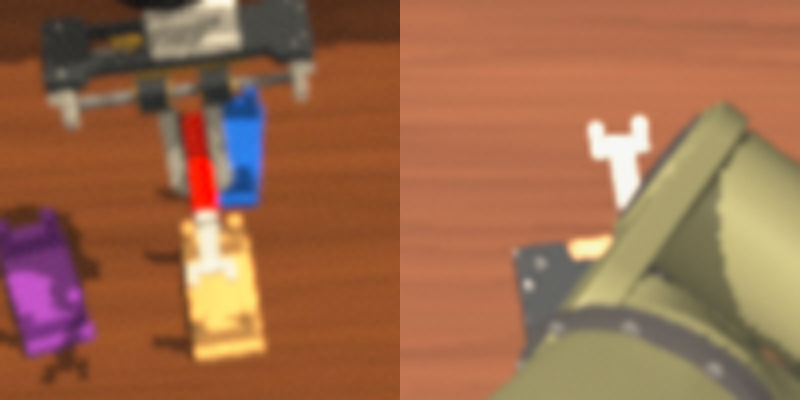

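The fork is held level-looking: the scene crop shows prong ends at about (193,280) and (233,274), and the top crop shows them at (594,122) and (640,117). The rest is empty. I triangulate the tip to learn its offset in the hand.

```bash
python3 - <<'E'
from h import *
ee=np.array([.4446,-.2946,.1168]); yaw=-1.428; tx=np.array([np.cos(yaw),np.sin(yaw)]); tz=np.array([-np.sin(yaw),np.cos(yaw)])
b=cv2.imread("pics/t2f.png"); a=cv2.imread("pics/s2f.png")
for n,im,(x0,x1,y0,y1) in(("top",b,(348,376,160,192)),("scene",a,(158,180,180,206))):
    r=im[y0:y1,x0:x1].astype(int); m=(r[...,0]>165)&(r[...,1]>165)  # blue channel high = steel
    p=pts(m,x0,y0); w=ray(n,p,.1358)-ee[:2]; u=w@tz; v=w@tx
    print(n,len(p),"fwd max",u.max().round(4)," lat prong zone",[(v[u>u.max()-k].min().round(4),v[u>u.max()-k].max().round(4)) for k in(.006,.012)], "stem", [v[(u>.05+k)&(u<.06+k)].mean().round(4) for k in (0,.01,.02) if ((u>.05+k)&(u<.06+k)).any()])
# expected pixel of tip for z +-: 
for dz in(-.005,0,.005):
    X=[*(ee[:2]+tz*.112),.1358+dz]; print(dz,proj("top",X),proj("scene",X))
E
```

```text
top 172 fwd max 0.1161  lat prong zone [(np.float64(-0.0163), np.float64(0.0167)), (np.float64(-0.0167), np.float64(0.0167))] stem [np.float64(-0.0047), np.float64(-0.0008)]
scene 101 fwd max 0.1155  lat prong zone [(np.float64(-0.0131), np.float64(0.0163)), (np.float64(-0.0138), np.float64(0.0163))] stem [np.float64(0.0008), np.float64(0.0012), np.float64(0.0008)]
-0.005 [[361.48151181 167.80370344]] [[169.35753262 201.02198974]]
0 [[361.88589793 167.32344159]] [[169.13096375 199.76493031]]
0.005 [[362.29397765 166.83879311]] [[168.90297779 198.5000085 ]]
```

>>> send_rows(series="0 0.3 0 -2 -0.3 0.6 -1; 0 0.8 0 -5 -0.5 1.6 -1; 0 1.5 0 -9 -0.5 2.8 -1; 0 2.2 0 -13 -0.5 4.1 -1; 0 2.9 0 -17 -0.5 5.4 -1; 0 3.6 0 -21 -0.5 6.6 -1; 0 4.3 0 -25 -0.5 7.9 -1; 0 5 0 -29 -0.5 9.2 -1; 0 5.4 0 -33 -0.5 10.4 -1; 0 5.54 0 -35.3 -0.5 11.15 -1")

```text
time_s: 5.3
ee_pos: [0.5048, 0.0737, 0.1222]
eef_rot: [-1.572, -0.0, -1.912]
force: [0.3, -0.4, -2.2]
grip_width: 0.0177
```

>>> send_rows(series="0 0 0 0 1 0 -1; 0 0 0 0 2 0 -1; 0 0 0 0 3 0 -1; 0 0 0 0 4 0 -1; 0 0 0 0 5 0 -1; 0 0 0 0 5.5 0 -1; 0 0 0 0 5.5 0 -1; 0 0 0 0 5.5 0 -1; 0 0 0 0 5.5 0 -1; 0 0 0 0 5.5 0 -1")

```text
time_s: 6.13
ee_pos: [0.5055, 0.0703, 0.0685]
eef_rot: [-1.57, 0.0, -1.912]
force: [1.2, 0.9, -1.0]
grip_width: 0.0179
```

```bash
python3 - <<'E'
from h import *
o=get_obs(); print(o["time_s"],o["ee_pos"],o["eef_rot"],o["grip_width"],o["force"],o["moment"])
a=camera("scene"); b=camera("top"); cv2.imwrite("pics/s3f.png",a[:,:,::-1]); cv2.imwrite("pics/t3f.png",b[:,:,::-1])
A=cv2.resize(a[190:290,230:330],None,fx=4,fy=4,interpolation=cv2.INTER_CUBIC); B=cv2.resize(b[105:205,200:300],None,fx=4,fy=4,interpolation=cv2.INTER_CUBIC)
cv2.imwrite("pics/a3.png",np.hstack([A,B])[:,:,::-1])
E
```

```text
6.1333 [0.50550321 0.07025049 0.06848133] [-1.56991890e+00  3.63762728e-04 -1.91160122e+00] 0.01790084977338311 [ 1.17693199  0.91860946 -1.04563506] [0.04987696 0.00282952 0.01672342]
```

View pics/a3.png

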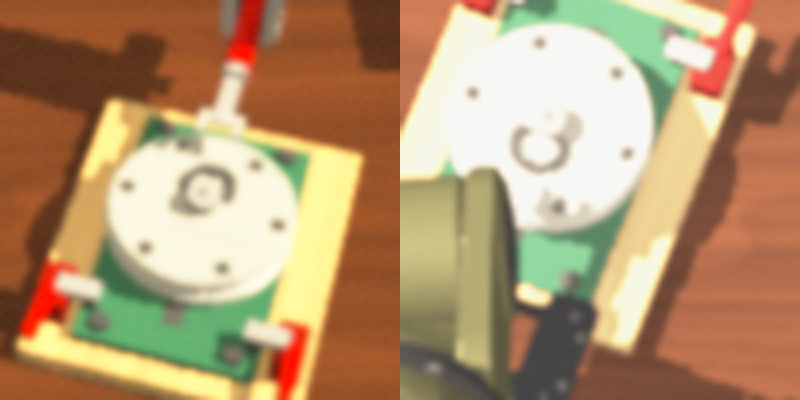

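The scene crop shows the fork (tip about (223,122)) in line with the clip (ring around (207,187)) and shaft (205,190). In the top crop the arm hides the fork, and the clip is at (540,147).

```bash
python3 - <<'E'
from h import *
a=cv2.imread("pics/s3f.png"); ee=np.array([.5055,.0703,.0685]); yaw=-1.9116; tx=np.array([np.cos(yaw),np.sin(yaw)]); tz=np.array([-np.sin(yaw),np.cos(yaw)])
C=np.array([.6377,.0232]); print("clip rel: fwd,lat",(C-ee[:2])@tz,(C-ee[:2])@tx)
# clip seen by scene camera: centroid-ish check by projecting model ring edge
for s in("C",): 
    for ang in(180,90,-90): 
        f=np.radians(-19.5+ang); X=[*(C+.0155*np.array([np.cos(f),np.sin(f)])),.064]; p=proj("scene",X)[0]; print("ring",ang,(p-[230,190])*4)
print("axis74",(proj("scene",[.6537,.0179,.074])[0]-[230,190])*4)
for d in(.112,.114): 
  for l in(-.0125,0,.0125): print("tip",d,l,(proj("scene",[*(ee[:2]+tz*d+tx*l),.0873])[0]-[230,190])*4)
r=a[200:226,275:300].astype(int); m=(r.min(2)>175); p=pts(m,275,200); w=ray("scene",p,.0873)-ee[:2]; u=w@tz;v=w@tx
for k in np.arange(.06,.13,.006):
    q=v[(u>k)&(u<k+.006)&(abs(v)<.03)]; print(k.round(3),len(q),q.min().round(4) if len(q) else 0,q.max().round(4) if len(q) else 0)
E
```

```text
clip rel: fwd,lat 0.1403396180651252 0.00020396405272663147
ring 180 [211.5955379  162.99619999]
ring 90 [228.80262911 184.8930565 ]
ring -90 [184.67572959 175.01160946]
axis74 [202.71457574 189.69523319]
tip 0.112 -0.0125 [236.11630131 131.55264896]
tip 0.112 0 [218.3020128 127.6554128]
tip 0.112 0.0125 [200.55161647 123.77215434]
tip 0.114 -0.0125 [235.50901973 133.70591764]
tip 0.114 0 [217.67565729 129.80039699]
tip 0.114 0.0125 [199.9063277  125.90889958]
0.06 3 -0.0026 0.0037
0.066 7 -0.0033 0.0056
0.072 4 -0.0022 0.004
0.078 7 -0.003 0.0059
0.084 6 -0.0038 0.0043
0.09 6 -0.0026 0.0062
0.096 15 -0.0129 0.0152
0.102 15 -0.0137 0.0144
0.108 11 -0.0144 0.0163
0.114 5 -0.014 -0.0001
0.12 11 -0.0114 0.0078
0.126 0 0 0
```

>>> send_rows(series="0 0 0 0 0.5 0 -1; 0 0 0 0 1 0 -1; 0 0 0 -0.03 1.5 0 -1; 0 0 0 -0.05 2 0 -1; 0 0 0 -0.05 2.2 0 -1; 0 0 0 -0.05 2.2 0 -1; 0 0 0 -0.05 2.2 0 -1; 0 0 0 -0.05 2.2 0 -1; 0 0 0 -0.05 2.2 0 -1; 0 0 0 -0.05 2.2 0 -1")

```text
time_s: 7.07
ee_pos: [0.5055, 0.0708, 0.0462]
eef_rot: [-1.57, 0.0, -1.911]
force: [-0.1, 0.1, -1.4]
grip_width: 0.0174
```

>>> send_rows(series="0 0 0 0 0.02 0 -1; 0 0 0 0 0.04 0 -1; 0 0 0 0 0.06 0 -1; 0 0 0 0 0.08 0 -1; 0 0 0 0 0.1 0 -1; 0 0 0 0 0.12 0 -1; 0 0 0 0 0.15 0 -1; 0 0 0 0 0.15 0 -1; 0 0 0 0 0.15 0 -1; 0 0 0 0 0.15 0 -1")

```text
time_s: 7.9
ee_pos: [0.5054, 0.0708, 0.0445]
eef_rot: [-1.571, 0.0, -1.911]
force: [0.0, 0.8, -1.5]
grip_width: 0.0176
```

```bash
python3 - <<'E'
from h import *
o=get_obs(); print(o["time_s"],o["ee_pos"],o["eef_rot"],o["force"],o["moment"])
E
```

```text
7.9 [0.50537171 0.07079343 0.04445332] [-1.57079076e+00  3.68061447e-05 -1.91148987e+00] [ 0.04249842  0.76212579 -1.51436712] [ 0.02582632  0.05825118 -0.02756811]
```

>>> send_rows(series="0 0 0 0 0.02 0 -1; 0 0 0 0 0.04 0 -1; 0 0 0 0 0.06 0 -1; 0 0 0 0 0.08 0 -1; 0 0 0 0 0.08 0 -1; 0 0 0 0 0.08 0 -1; 0 0 0 0 0.08 0 -1; 0 0 0 0 0.08 0 -1; 0 0 0 0 0.08 0 -1; 0 0 0 0 0.08 0 -1")

```text
time_s: 8.73
ee_pos: [0.5054, 0.0708, 0.0437]
eef_rot: [-1.571, -0.0, -1.911]
force: [-0.3, -0.3, -0.9]
grip_width: 0.0177
```

>>> send_rows(series="0 0 0 0 0.01 0 -1; 0 0 0 0 0.02 0 -1; 0 0 0 0 0.03 0 -1; 0 0 0 0 0.04 0 -1; 0 0 0 0 0.05 0 -1; 0 0 0 0 0.05 0 -1; 0 0 0 0 0.05 0 -1; 0 0 0 0 0.05 0 -1; 0 0 0 0 0.05 0 -1; 0 0 0 0 0.05 0 -1")

```text
time_s: 9.57
ee_pos: [0.5054, 0.0708, 0.0432]
eef_rot: [-1.571, 0.0, -1.911]
force: [-0.2, -0.6, -0.3]
grip_width: 0.0178
```

>>> send_rows(series="0 0 0 0 0.01 0 -1; 0 0 0 0 0.02 0 -1; 0 0 0 0 0.03 0 -1; 0 0 0 0 0.04 0 -1; 0 0 0 0 0.05 0 -1; 0 0 0 0 0.05 0 -1; 0 0 0 0 0.05 0 -1; 0 0 0 0 0.05 0 -1; 0 0 0 0 0.05 0 -1; 0 0 0 0 0.05 0 -1")

```text
time_s: 10.4
ee_pos: [0.5055, 0.0708, 0.0427]
eef_rot: [-1.571, 0.0, -1.911]
force: [-0.6, -0.7, 2.0]
grip_width: 0.0175
```

```bash
python3 - <<'E'
from h import *
o=get_obs(); print(o["time_s"],o["ee_pos"],o["eef_rot"],o["force"],o["moment"])
E
```

```text
10.4 [0.50546897 0.07079516 0.04273767] [-1.57052006e+00  1.34307091e-04 -1.91145957e+00] [-0.59535922 -0.71063459  1.99395426] [-0.0149625  -0.27080676 -0.00322404]
```

>>> send_rows(series="0 0 0 0 -0.06 0 -1; 0 0 0 0 -0.12 0 -1; 0 0 0 0 -0.12 0.15 -1; 0 0 0 0 -0.12 0.3 -1; 0 0 0 0 -0.12 0.5 -1; 0 0 0 0 -0.12 0.7 -1; 0 0 0 0 -0.12 0.9 -1; 0 0 0 0 -0.12 1.0 -1; 0 0 0 0 -0.12 1.0 -1; 0 0 0 0 -0.12 1.0 -1")

```text
time_s: 11.23
ee_pos: [0.5148, 0.0674, 0.0438]
eef_rot: [-1.571, -0.0, -1.911]
force: [0.2, -0.7, -1.3]
grip_width: 0.0178
```

>>> send_rows(series="0 0 0 0 0 0.05 -1; 0 0 0 0 0 0.1 -1; 0 0 0 0 0 0.15 -1; 0 0 0 0 0 0.2 -1; 0 0 0 0 0 0.25 -1; 0 0 0 0 0 0.3 -1; 0 0 0 0 0 0.35 -1; 0 0 0 0 0 0.4 -1; 0 0 0 0 0 0.4 -1; 0 0 0 0 0 0.4 -1")

```text
time_s: 12.07
ee_pos: [0.5186, 0.0661, 0.0439]
eef_rot: [-1.571, 0.0, -1.912]
force: [-0.3, -0.1, -1.7]
grip_width: 0.0175
```

```bash
python3 - <<'E'
from h import *
o=get_obs(); print(o["time_s"],o["ee_pos"],o["eef_rot"],o["force"],o["moment"])
a=camera("scene"); b=camera("top")
A=cv2.resize(a[205:265,245:305],(400,400),interpolation=cv2.INTER_CUBIC); B=cv2.resize(b[115:175,210:270],(400,400),interpolation=cv2.INTER_CUBIC)
cv2.imwrite("pics/a4.png",np.hstack([A,B])[:,:,::-1])
E
```

```text
12.0667 [0.51859264 0.06608746 0.04385761] [-1.57073676e+00  9.73517207e-06 -1.91151003e+00] [-0.31695253 -0.09113744 -1.66268139] [ 0.13022115  0.02786328 -0.00367368]
```

View pics/a4.png

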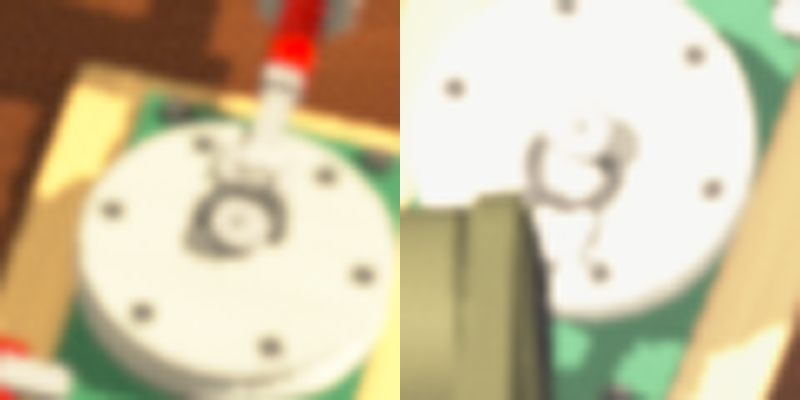

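The fork's prongs are at the clip's back, symmetric about it (scene prong area (245,160), clip around (237,215); top: right prong at (598,225), clip at (573,170)). I push on in small steps.

>>> send_rows(series="0 0 0 0 0 0.04 -1; 0 0 0 0 0 0.08 -1; 0 0 0 0 0 0.12 -1; 0 0 0 0 0 0.16 -1; 0 0 0 0 0 0.2 -1; 0 0 0 0 0 0.24 -1; 0 0 0 0 0 0.28 -1; 0 0 0 0 0 0.3 -1; 0 0 0 0 0 0.3 -1; 0 0 0 0 0 0.3 -1")

```text
time_s: 13.0
ee_pos: [0.5213, 0.0651, 0.0438]
eef_rot: [-1.571, -0.0, -1.912]
force: [-2.5, 1.0, -1.4]
grip_width: 0.0175
```

>>> send_rows(series="0 0 0 0 0 0.03 -1; 0 0 0 0 0 0.06 -1; 0 0 0 0 0 0.09 -1; 0 0 0 0 0 0.12 -1; 0 0 0 0 0 0.15 -1; 0 0 0 0 0 0.18 -1; 0 0 0 0 0 0.2 -1; 0 0 0 0 0 0.2 -1; 0 0 0 0 0 0.2 -1; 0 0 0 0 0 0.2 -1")

```text
time_s: 13.83
ee_pos: [0.5233, 0.0644, 0.0439]
eef_rot: [-1.571, 0.0, -1.911]
force: [-0.7, 0.7, -1.5]
grip_width: 0.0179
```

>>> send_rows(series="0 0 0 0 0 0.03 -1; 0 0 0 0 0 0.06 -1; 0 0 0 0 0 0.09 -1; 0 0 0 0 0 0.12 -1; 0 0 0 0 0 0.15 -1; 0 0 0 0 0 0.18 -1; 0 0 0 0 0 0.2 -1; 0 0 0 0 0 0.2 -1; 0 0 0 0 0 0.2 -1; 0 0 0 0 0 0.2 -1")

```text
time_s: 14.67
ee_pos: [0.5252, 0.0638, 0.0439]
eef_rot: [-1.571, 0.0, -1.911]
force: [-3.1, 0.2, -1.6]
grip_width: 0.0174
```

>>> send_rows(series="0 0 0 0 0 0.03 -1; 0 0 0 0 0 0.06 -1; 0 0 0 0 0 0.09 -1; 0 0 0 0 0 0.12 -1; 0 0 0 0 0 0.15 -1; 0 0 0 0 0 0.18 -1; 0 0 0 0 0 0.2 -1; 0 0 0 0 0 0.2 -1; 0 0 0 0 0 0.2 -1; 0 0 0 0 0 0.2 -1")

```text
time_s: 15.5
ee_pos: [0.5271, 0.0631, 0.0439]
eef_rot: [-1.571, 0.0, -1.911]
force: [-3.0, 0.1, -1.5]
grip_width: 0.0177
```

>>> send_rows(series="0 0 0 0 0 0.03 -1; 0 0 0 0 0 0.06 -1; 0 0 0 0 0 0.09 -1; 0 0 0 0 0 0.12 -1; 0 0 0 0 0 0.15 -1; 0 0 0 0 0 0.18 -1; 0 0 0 0 0 0.2 -1; 0 0 0 0 0 0.2 -1; 0 0 0 0 0 0.2 -1; 0 0 0 0 0 0.2 -1")

```text
time_s: 16.33
ee_pos: [0.5287, 0.0625, 0.0437]
eef_rot: [-1.572, -0.0, -1.912]
force: [-5.7, 2.7, -0.3]
grip_width: 0.0177
```

>>> send_rows(series="0 0 0 0 0 0.03 -1; 0 0 0 0 0 0.06 -1; 0 0 0 0 0 0.09 -1; 0 0 0 0 0 0.12 -1; 0 0 0 0 0 0.15 -1; 0 0 0 0 0 0.18 -1; 0 0 0 0 0 0.2 -1; 0 0 0 0 0 0.2 -1; 0 0 0 0 0 0.2 -1; 0 0 0 0 0 0.2 -1")

```text
time_s: 17.17
ee_pos: [0.5308, 0.0617, 0.0438]
eef_rot: [-1.571, -0.0, -1.912]
force: [-3.6, 1.0, -2.1]
grip_width: 0.0175
```

>>> send_rows(series="0 0 0 0 0 0.03 -1; 0 0 0 0 0 0.06 -1; 0 0 0 0 0 0.09 -1; 0 0 0 0 0 0.12 -1; 0 0 0 0 0 0.15 -1; 0 0 0 0 0 0.18 -1; 0 0 0 0 0 0.2 -1; 0 0 0 0 0 0.2 -1; 0 0 0 0 0 0.2 -1; 0 0 0 0 0 0.2 -1")

```text
time_s: 18.0
ee_pos: [0.533, 0.061, 0.044]
eef_rot: [-1.57, 0.0, -1.912]
force: [-0.5, -0.2, -1.7]
grip_width: 0.0176
```

Snapped over; now I creep to the stop.

>>> send_rows(series="0 0 0 0 0 0.01 -1; 0 0 0 0 0 0.02 -1; 0 0 0 0 0 0.03 -1; 0 0 0 0 0 0.04 -1; 0 0 0 0 0 0.05 -1; 0 0 0 0 0 0.06 -1; 0 0 0 0 0 0.07 -1; 0 0 0 0 0 0.08 -1; 0 0 0 0 0 0.08 -1; 0 0 0 0 0 0.08 -1")

```text
time_s: 18.83
ee_pos: [0.5336, 0.0608, 0.0439]
eef_rot: [-1.57, 0.0, -1.911]
force: [-2.2, 0.2, -0.8]
grip_width: 0.0175
```

>>> send_rows(series="0 0 0 0 0 0.01 -1; 0 0 0 0 0 0.02 -1; 0 0 0 0 0 0.03 -1; 0 0 0 0 0 0.04 -1; 0 0 0 0 0 0.05 -1; 0 0 0 0 0 0.06 -1; 0 0 0 0 0 0.06 -1; 0 0 0 0 0 0.06 -1; 0 0 0 0 0 0.06 -1; 0 0 0 0 0 0.06 -1")

```text
time_s: 19.67
ee_pos: [0.5341, 0.0606, 0.0439]
eef_rot: [-1.571, 0.0, -1.911]
force: [-1.0, 0.7, -1.8]
grip_width: 0.0174
```

>>> send_rows(series="0 0 0 0 0 0.01 -1; 0 0 0 0 0 0.02 -1; 0 0 0 0 0 0.03 -1; 0 0 0 0 0 0.04 -1; 0 0 0 0 0 0.05 -1; 0 0 0 0 0 0.05 -1; 0 0 0 0 0 0.05 -1; 0 0 0 0 0 0.05 -1; 0 0 0 0 0 0.05 -1; 0 0 0 0 0 0.05 -1")

```text
time_s: 20.5
ee_pos: [0.5345, 0.0605, 0.0439]
eef_rot: [-1.571, 0.0, -1.911]
force: [-1.3, 0.7, -1.6]
grip_width: 0.0177
```

>>> send_rows(series="0 0 0 0 0 0.01 -1; 0 0 0 0 0 0.02 -1; 0 0 0 0 0 0.03 -1; 0 0 0 0 0 0.04 -1; 0 0 0 0 0 0.05 -1; 0 0 0 0 0 0.05 -1; 0 0 0 0 0 0.05 -1; 0 0 0 0 0 0.05 -1; 0 0 0 0 0 0.05 -1; 0 0 0 0 0 0.05 -1")

```text
time_s: 21.33
ee_pos: [0.535, 0.0603, 0.0438]
eef_rot: [-1.571, 0.0, -1.912]
force: [-1.1, -0.3, -1.6]
grip_width: 0.0174
```

>>> send_rows(series="0 0 0 0 0 0.01 -1; 0 0 0 0 0 0.02 -1; 0 0 0 0 0 0.03 -1; 0 0 0 0 0 0.04 -1; 0 0 0 0 0 0.05 -1; 0 0 0 0 0 0.05 -1; 0 0 0 0 0 0.05 -1; 0 0 0 0 0 0.05 -1; 0 0 0 0 0 0.05 -1; 0 0 0 0 0 0.05 -1")

```text
time_s: 22.17
ee_pos: [0.5354, 0.0601, 0.0439]
eef_rot: [-1.571, 0.0, -1.911]
force: [-0.6, -0.1, -1.2]
grip_width: 0.018
```

>>> send_rows(series="0 0 0 0 0 0.01 -1; 0 0 0 0 0 0.02 -1; 0 0 0 0 0 0.03 -1; 0 0 0 0 0 0.04 -1; 0 0 0 0 0 0.05 -1; 0 0 0 0 0 0.05 -1; 0 0 0 0 0 0.05 -1; 0 0 0 0 0 0.05 -1; 0 0 0 0 0 0.05 -1; 0 0 0 0 0 0.05 -1")

```text
time_s: 23.0
ee_pos: [0.5359, 0.06, 0.0439]
eef_rot: [-1.571, 0.0, -1.911]
force: [-0.7, 0.3, -2.2]
grip_width: 0.0178
```

```bash
python3 - <<'E'
from h import *
o=get_obs(); print(o["time_s"],o["ee_pos"],o["force"],o["moment"])
a=camera("scene"); b=camera("top"); cv2.imwrite("pics/t5f.png",b[:,:,::-1]); cv2.imwrite("pics/s5f.png",a[:,:,::-1])
A=cv2.resize(a[205:265,245:305],(400,400),interpolation=cv2.INTER_CUBIC); B=cv2.resize(b[110:170,210:270],(400,400),interpolation=cv2.INTER_CUBIC)
cv2.imwrite("pics/a5.png",np.hstack([A,B])[:,:,::-1])
E
```

```text
23.0 [0.53590227 0.05999198 0.04385226] [-0.70918258  0.31683795 -2.17394076] [ 0.0702189   0.03156622 -0.02004738]
```

View pics/a5.png

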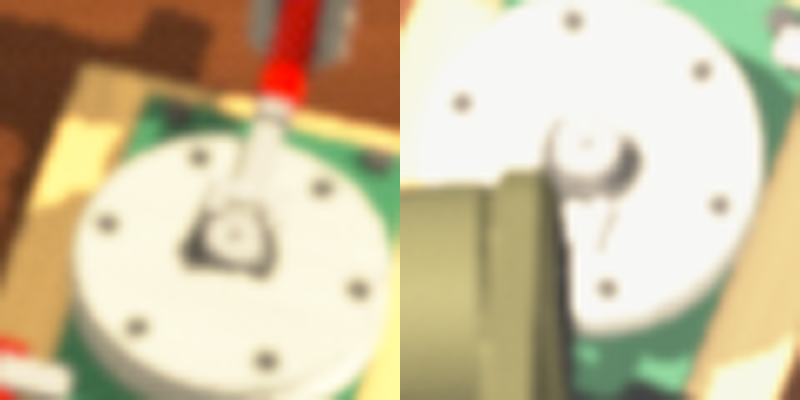

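The clip is nearly around the shaft: in the scene crop dark jaws reach past the shaft (235,235) at (195,255) and (262,265), with the prongs behind it; in the top crop the collar at (587,145) covers most of the ring.

```bash
python3 - <<'E'
from h import *
g=cv2.cvtColor(cv2.imread("pics/t5f.png"),cv2.COLOR_BGR2GRAY); H=[]
for u,v in [(573,20),(702,70),(462,103),(719,205),(607,288)]:
    u=210+(u-400)/6.667-.4;v=110+v/6.667-.4; x,y=int(round(u))-2,int(round(v))-2
    w=np.clip(235-g[y:y+5,x:x+5].astype(float),0,None); yy,xx=np.mgrid[y:y+5,x:x+5]; H.append([(w*xx).sum()/w.sum(),(w*yy).sum()/w.sum()])
W=ray("top",H,.06); s=least_squares(lambda a:np.hypot(*(W-a[:2]).T)-a[2],[*W.mean(0),.053]); print(s.x,s.fun)
ax=s.x[:2]; d=ax-[.5359,.06]; f=np.array([np.cos(np.radians(-19.5)),np.sin(np.radians(-19.5))]); print("slide",ax-[.6537,.0179],"TCP->axis fwd",d@f,"lat",d@[f[1],-f[0]])
E
```

```text
[0.66063821 0.01526379 0.05304757] [-1.02779362e-04  9.84037962e-05  5.35913588e-05 -4.52088418e-05
 -4.00694764e-06]
slide [ 0.00693821 -0.00263621] TCP->axis fwd 0.13251666803114848 lat 0.000531734378399936
```

>>> send_rows(series="0 0 0 0 0 0.02 -1; 0 0 0 0 0 0.04 -1; 0 0 0 0 0 0.06 -1; 0 0 0 0 0 0.08 -1; 0 0 0 0 0 0.1 -1; 0 0 0 0 0 0.1 -1; 0 0 0 0 0 0.1 -1; 0 0 0 0 0 0.1 -1; 0 0 0 0 0 0.1 -1; 0 0 0 0 0 0.1 -1")

```text
time_s: 23.93
ee_pos: [0.5368, 0.0596, 0.0438]
eef_rot: [-1.571, -0.0, -1.911]
force: [-0.5, 0.6, -1.2]
grip_width: 0.0176
```

>>> send_rows(series="0 0 0 0 0 0.01 -1; 0 0 0 0 0 0.02 -1; 0 0 0 0 0 0.03 -1; 0 0 0 0 0 0.04 -1; 0 0 0 0 0 0.05 -1; 0 0 0 0 0 0.06 -1; 0 0 0 0 0 0.06 -1; 0 0 0 0 0 0.06 -1; 0 0 0 0 0 0.06 -1; 0 0 0 0 0 0.06 -1")

```text
time_s: 24.77
ee_pos: [0.5374, 0.0594, 0.0439]
eef_rot: [-1.571, 0.0, -1.911]
force: [0.1, -0.0, -1.5]
grip_width: 0.0174
```

>>> send_rows(series="0 0 0 0 0 0.01 -1; 0 0 0 0 0 0.02 -1; 0 0 0 0 0 0.03 -1; 0 0 0 0 0 0.04 -1; 0 0 0 0 0 0.05 -1; 0 0 0 0 0 0.05 -1; 0 0 0 0 0 0.05 -1; 0 0 0 0 0 0.05 -1; 0 0 0 0 0 0.05 -1; 0 0 0 0 0 0.05 -1")

```text
time_s: 25.6
ee_pos: [0.5378, 0.0593, 0.0438]
eef_rot: [-1.571, -0.0, -1.911]
force: [-2.2, 0.8, -0.7]
grip_width: 0.0176
```

>>> send_rows(series="0 0 0 0 0 0.01 -1; 0 0 0 0 0 0.02 -1; 0 0 0 0 0 0.03 -1; 0 0 0 0 0 0.03 -1; 0 0 0 0 0 0.03 -1; 0 0 0 0 0 0.03 -1; 0 0 0 0 0 0.03 -1; 0 0 0 0 0 0.03 -1; 0 0 0 0 0 0.03 -1; 0 0 0 0 0 0.03 -1")

```text
time_s: 26.43
ee_pos: [0.538, 0.0592, 0.0438]
eef_rot: [-1.571, -0.0, -1.911]
force: [-4.1, 2.2, -0.3]
grip_width: 0.0176
```

>>> send_rows(series="0 0 0 0 0 0.01 -1; 0 0 0 0 0 0.02 -1; 0 0 0 0 0 0.03 -1; 0 0 0 0 0 0.03 -1; 0 0 0 0 0 0.03 -1; 0 0 0 0 0 0.03 -1; 0 0 0 0 0 0.03 -1; 0 0 0 0 0 0.03 -1; 0 0 0 0 0 0.03 -1; 0 0 0 0 0 0.03 -1")

```text
time_s: 27.27
ee_pos: [0.538, 0.0592, 0.0437]
eef_rot: [-1.572, -0.0, -1.911]
force: [-6.3, 1.5, -1.1]
grip_width: 0.018
```

Stopped dead; now I raise the force.

>>> send_rows(series="0 0 0 0 0 0.01 -1; 0 0 0 0 0 0.02 -1; 0 0 0 0 0 0.03 -1; 0 0 0 0 0 0.04 -1; 0 0 0 0 0 0.05 -1; 0 0 0 0 0 0.05 -1; 0 0 0 0 0 0.05 -1; 0 0 0 0 0 0.05 -1; 0 0 0 0 0 0.05 -1; 0 0 0 0 0 0.05 -1")

```text
time_s: 28.1
ee_pos: [0.5382, 0.0591, 0.0435]
eef_rot: [-1.573, -0.0, -1.911]
force: [-7.8, 2.5, -1.2]
grip_width: 0.0175
```

>>> send_rows(series="0 0 0 0 0 0.01 -1; 0 0 0 0 0 0.02 -1; 0 0 0 0 0 0.03 -1; 0 0 0 0 0 0.03 -1; 0 0 0 0 0 0.03 -1; 0 0 0 0 0 0.03 -1; 0 0 0 0 0 0.03 -1; 0 0 0 0 0 0.03 -1; 0 0 0 0 0 0.03 -1; 0 0 0 0 0 0.03 -1")

```text
time_s: 28.93
ee_pos: [0.5383, 0.059, 0.0435]
eef_rot: [-1.573, -0.001, -1.911]
force: [-9.7, 3.0, 0.7]
grip_width: 0.0174
```

>>> send_rows(series="0 0 0 0 0 0.01 -1; 0 0 0 0 0 0.02 -1; 0 0 0 0 -0.01 0.03 -1; 0 0 0 0 -0.02 0.04 -1; 0 0 0 0 -0.02 0.05 -1; 0 0 0 0 -0.02 0.05 -1; 0 0 0 0 -0.02 0.05 -1; 0 0 0 0 -0.02 0.05 -1; 0 0 0 0 -0.02 0.05 -1; 0 0 0 0 -0.02 0.05 -1")

```text
time_s: 29.77
ee_pos: [0.5384, 0.059, 0.0436]
eef_rot: [-1.574, -0.001, -1.911]
force: [-11.4, 4.3, 2.0]
grip_width: 0.0175
```

>>> send_rows(series="0 0 0 0 0 0.01 -1; 0 0 0 0 0 0.02 -1; 0 0 0 0 0 0.03 -1; 0 0 0 0 0 0.04 -1; 0 0 0 0 0 0.04 -1; 0 0 0 0 0 0.04 -1; 0 0 0 0 0 0.04 -1; 0 0 0 0 0 0.04 -1; 0 0 0 0 0 0.04 -1; 0 0 0 0 0 0.04 -1")

```text
time_s: 30.6
ee_pos: [0.5385, 0.0589, 0.0434]
eef_rot: [-1.575, -0.001, -1.911]
force: [-12.8, 5.1, 0.1]
grip_width: 0.0176
```

>>> send_rows(series="0 0 0 0 0 0.01 -1; 0 0 0 0 0 0.02 -1; 0 0 0 0 0 0.03 -1; 0 0 0 0 0 0.04 -1; 0 0 0 0 0 0.04 -1; 0 0 0 0 0 0.04 -1; 0 0 0 0 0 0.04 -1; 0 0 0 0 0 0.04 -1; 0 0 0 0 0 0.04 -1; 0 0 0 0 0 0.04 -1")

```text
time_s: 31.43
ee_pos: [0.5386, 0.0589, 0.0434]
eef_rot: [-1.575, -0.001, -1.911]
force: [-14.7, 4.5, 0.9]
grip_width: 0.0178
```

>>> send_rows(series="0 0 0 0 0 0.01 -1; 0 0 0 0 0 0.01 -1; 0 0 0 0 0 0.01 -1; 0 0 0 0 0 0.01 -1; 0 0 0 0 0 0.01 -1; 0 0 0 0 0 0.01 -1; 0 0 0 0 0 0.01 -1; 0 0 0 0 0 0.01 -1; 0 0 0 0 0 0.01 -1; 0 0 0 0 0 0.01 -1")

```text
time_s: 32.27
ee_pos: [0.5387, 0.0589, 0.0433]
eef_rot: [-1.575, -0.001, -1.911]
force: [-14.0, 5.6, 1.6]
grip_width: 0.0175
```

>>> send_rows(series="0 0 0 0 0 0.01 -1; 0 0 0 0 0 0.02 -1; 0 0 0 0 0 0.02 -1; 0 0 0 0 0 0.02 -1; 0 0 0 0 0 0.02 -1; 0 0 0 0 0 0.02 -1; 0 0 0 0 0 0.02 -1; 0 0 0 0 0 0.02 -1; 0 0 0 0 0 0.02 -1; 0 0 0 0 0 0.02 -1")

```text
time_s: 33.1
ee_pos: [0.5387, 0.0589, 0.0433]
eef_rot: [-1.576, -0.001, -1.911]
force: [-16.6, 6.1, 2.1]
grip_width: 0.0176
```

>>> send_rows(series="0 0 0 0 0 -0.1 -1; 0 0 0 0 0 -0.2 -1; 0 0 0 0 -0.05 -0.4 -1; 0 0 0 0 -0.1 -0.7 -1; 0 0 0 0 -0.1 -1.1 -1; 0 0 0 0 -0.1 -1.6 -1; 0 0 0 0 -0.1 -2 -1; 0 0 0 0 -0.1 -2 -1; 0 0 0 0 -0.1 -2 -1; 0 0 0 0 -0.1 -2 -1")

```text
time_s: 33.93
ee_pos: [0.522, 0.0649, 0.0452]
eef_rot: [-1.57, 0.0, -1.911]
force: [0.2, -0.4, -0.9]
grip_width: 0.0178
```

>>> send_rows(series="0 0 0 0 -0.5 0 -1; 0 0 0 0 -1.5 0 -1; 0 0 0 0 -3 0 -1; 0 0 0 0 -4.5 0 -1; 0 0 0 0 -6 0 -1; 0 0 0 0 -7.5 0 -1; 0 0 0 0 -7.5 0 -1; 0 0 0 0 -7.5 0 -1; 0 0 0 0 -7.5 0 -1; 0 0 0 0 -7.5 0 -1")

```text
time_s: 34.77
ee_pos: [0.5214, 0.0649, 0.1192]
eef_rot: [-1.572, -0.001, -1.911]
force: [0.2, 0.4, -1.4]
grip_width: 0.0173
```

```bash
python3 - <<'E'
from h import *
o=get_obs(); e=o["ee_pos"]; y=o["eef_rot"][2]; print(o["time_s"],e,o["eef_rot"],o["force"])
tx=np.array([np.cos(y),np.sin(y)]); tz=np.array([-np.sin(y),np.cos(y)]); d=np.array([.4452,-.2951])-e[:2]
print("to rest x,z cm",d@tx*100,d@tz*100,"turn",-np.degrees(-1.428-y)/5)
a=camera("scene"); b=camera("top"); cv2.imwrite("pics/t6f.png",b[:,:,::-1]); cv2.imwrite("pics/s6f.png",a[:,:,::-1])
A=cv2.resize(a[175:275,245:345],(400,400),interpolation=cv2.INTER_CUBIC); A=cv2.resize(a[165:265,235:335],(400,400),interpolation=cv2.INTER_CUBIC); B=cv2.resize(b[110:160,215:265],(400,400),interpolation=cv2.INTER_CUBIC)
cv2.imwrite("pics/a6.png",np.hstack([A,B])[:,:,::-1])
E
```

```text
34.7667 [0.52141429 0.06490712 0.11919213] [-1.57215384e+00 -5.54637466e-04 -1.91147370e+00] [ 0.19402643  0.42494647 -1.37377842]
to rest x,z cm 36.47821344453131 4.845344779672373 turn -5.540200468920276
```

View pics/a6.png

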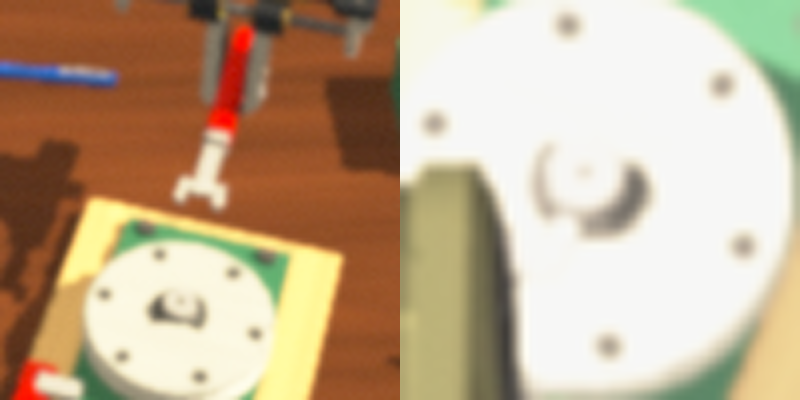

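The scene crop shows the fork level in the hand and the clip hugging the shaft at (180,308). In the top crop the ring spans about (535–650, 140–238) around the collar at (583,172). I check it against the axis projection.

```bash
python3 - <<'E'
from h import *
g=cv2.cvtColor(cv2.imread("pics/t6f.png"),cv2.COLOR_BGR2GRAY); H=[]
for u,v in [(568,25),(721,85),(434,123),(743,245),(609,346)]:
    u=215+(u-400)/8-.4;v=110+v/8-.4; x,y=int(round(u))-2,int(round(v))-2
    w=np.clip(235-g[y:y+5,x:x+5].astype(float),0,None); yy,xx=np.mgrid[y:y+5,x:x+5]; H.append([(w*xx).sum()/w.sum(),(w*yy).sum()/w.sum()])
W=ray("top",H,.06); s=least_squares(lambda a:np.hypot(*(W-a[:2]).T)-a[2],[*W.mean(0),.053]); ax=s.x[:2]; print(ax,abs(s.fun).max())
t=np.radians(np.arange(0,360,30)); p=proj("top",np.c_[ax[0]+.019*np.cos(t),ax[1]+.019*np.sin(t),0*t+.064]); p=(p+.5-[215,110])*8+[400,0]; print("home ring in crop x",p[:,0].min(),p[:,0].max(),"y",p[:,1].min(),p[:,1].max())
d=ax-[.5387,.0589]; print("TCP->axis at stop",np.hypot(*d))
E
```

```text
[0.66064396 0.01525142] 0.00010490125313088877
home ring in crop x 527.6944111390728 648.336784610545 y 122.74800017251118 239.45076161524617
TCP->axis at stop 0.12952037542225833
```

The ring matches the home outline (x 528–648, bottom 239). Returning the fork to its rest.

>>> send_rows(series="0 -0.15 0 2 -0.1 0.3 -1; 0 -0.5 0 5 -0.2 0.7 -1; 0 -1.2 0 9 -0.2 1.2 -1; 0 -2 0 13 -0.2 1.7 -1; 0 -2.8 0 17 -0.2 2.3 -1; 0 -3.5 0 21 -0.2 2.8 -1; 0 -4.2 0 25 -0.2 3.3 -1; 0 -4.9 0 29 -0.2 3.9 -1; 0 -5.4 0 33 -0.2 4.4 -1; 0 -5.54 0 36.48 -0.2 4.85 -1")

```text
time_s: 35.7
ee_pos: [0.4446, -0.2973, 0.1217]
eef_rot: [-1.571, 0.0, -1.426]
force: [0.4, 0.4, -1.0]
grip_width: 0.0175
```

>>> send_rows(series="0 0 0 0 0 0 -1; 0 0 0 0 1 0 -1; 0 0 0 0 2 0 -1; 0 0 0 0 3 0 -1; 0 0 0 0 4 0 -1; 0 0 0 0 5 0 -1; 0 0 0 0 5.5 0 -1; 0 0 0 0 5.5 0 -1; 0 0 0 0 5.5 0 -1; 0 0 0 0 5.5 0 -1")

```text
time_s: 36.53
ee_pos: [0.4459, -0.2952, 0.0675]
eef_rot: [-1.57, -0.001, -1.428]
force: [0.3, 0.9, -0.6]
grip_width: 0.0177
```

```bash
python3 - <<'E'
from h import *
o=get_obs(); e=o["ee_pos"]; y=o["eef_rot"][2]; print(o["time_s"],e,o["eef_rot"],o["force"])
tx=np.array([np.cos(y),np.sin(y)]); tz=np.array([-np.sin(y),np.cos(y)]); d=np.array([.4452,-.2951])-e[:2]
print("to rest x,z cm",d@tx*100,d@tz*100,"down",(e[2]-.0182)*100,"turn",-np.degrees(-1.428-y)/5)
A=cv2.resize(camera("scene")[155:240,125:210],(480,480),interpolation=cv2.INTER_CUBIC)
cv2.imwrite("pics/a7.png",A[:,:,::-1])
E
```

```text
36.5333 [ 0.44594529 -0.29517817  0.06745965] [-1.57030227e+00 -5.20154228e-04 -1.42784510e+00] [ 0.28079133  0.85508404 -0.57992312]
to rest x,z cm -0.018354471953781697 -0.07265475293292677 down 4.925965312030952 turn 0.0017750085159410286
```

View pics/a7.png

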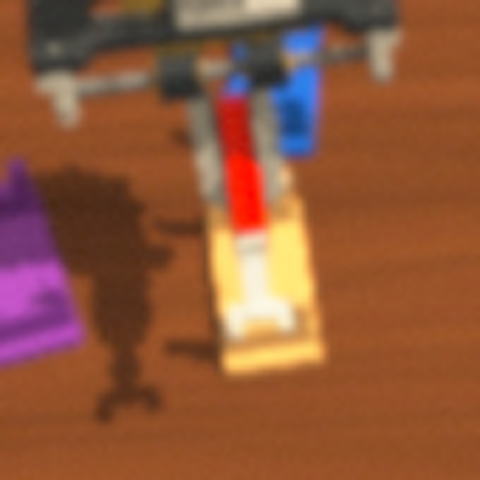

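The fork hovers above the wooden rest in line with it (prongs at (258,320), rest centred at about (262,290)). I lower it.

>>> send_rows(series="0 0 0 0 0.6 -0.07 -1; 0 0 0 0 1.2 -0.07 -1; 0 0 0 0 1.8 -0.07 -1; 0 0 0 0 2.4 -0.07 -1; 0 0 0 0 3 -0.07 -1; 0 0 0 0 3.5 -0.07 -1; 0 0 0 0 4 -0.07 -1; 0 0 0 0 4.4 -0.07 -1; 0 0 0 0 4.6 -0.07 -1; 0 0 0 0 4.6 -0.07 -1")

```text
time_s: 37.42
ee_pos: [0.4448, -0.2951, 0.0206]
eef_rot: [-1.571, 0.0, -1.428]
force: [0.2, -0.4, -1.5]
grip_width: 0.0178
```

>>> send_rows(series="0 0 0 0 0.04 0 -1; 0 0 0 0 0.08 0 -1; 0 0 0 0 0.12 0 -1; 0 0 0 0 0.16 0 -1; 0 0 0 0 0.2 0 -1; 0 0 0 0 0.24 0 -1; 0 0 0 0 0.27 0 -1; 0 0 0 0 0.27 0 -1; 0 0 0 0 0.27 0 -1; 0 0 0 0 0.27 0 -1")

```text
time_s: 38.25
ee_pos: [0.445, -0.2952, 0.0184]
eef_rot: [-1.571, -0.0, -1.428]
force: [-0.1, 0.5, -1.5]
grip_width: 0.0173
```

>>> send_rows(series="0 0 0 0 0.01 0 -1; 0 0 0 0 0.02 0 -1; 0 0 0 0 0.02 0 -0.5; 0 0 0 0 0.02 0 -0.3; 0 0 0 0 0.02 0 -0.1; 0 0 0 0 0.02 0 0; 0 0 0 0 0.02 0 0; 0 0 0 0 0.02 0 0; 0 0 0 0 0.02 0 0; 0 0 0 0 0.02 0 0")

```text
time_s: 39.08
ee_pos: [0.445, -0.2952, 0.0182]
eef_rot: [-1.571, -0.0, -1.428]
force: [0.8, -0.6, -0.5]
grip_width: 0.0468
```

>>> send_rows(series="0 0 0 0 -0.5 0 0; 0 0 0 0 -1.5 0 0; 0 0 0 0 -3 0 0; 0 0 0 0 -5 0 0; 0 0 0 0 -8 0 0; 0 0 0 0 -11 0 0; 0 0 0 0 -14 0 0; 0 0 0 0 -16 0 0; 0 0 0 0 -16 0 0; 0 0 0 0 -16 0 0")

```text
time_s: 39.92
ee_pos: [0.4452, -0.2954, 0.1797]
eef_rot: [-1.569, -0.002, -1.428]
force: [0.8, -0.3, -0.7]
grip_width: 0.0471
```

>>> send_rows(series="0 0 0 1 0 -3 0; 0 0 0 3 0 -6 0; 0 0 0 5 0 -9 0; 0 0 0 7 0 -12 0; 0 0 0 9 0 -15 0; 0 0 0 11 0 -18 0; 0 0 0 13 0 -20 0; 0 0 0 15 0 -20 0; 0 0 0 15 0 -20 0; 0 0 0 15 0 -20 0")

```text
time_s: 40.75
ee_pos: [0.2679, -0.4719, 0.1769]
eef_rot: [-1.571, 0.002, -1.429]
force: [-0.1, 0.7, 0.7]
grip_width: 0.047
```

```bash
python3 - <<'E'
from h import *
o=get_obs(); print(o["time_s"],o["ee_pos"],o["grip_width"],o["force"])
a=camera("scene"); b=camera("top")
A=cv2.resize(a[155:255,130:330],(800,400),interpolation=cv2.INTER_CUBIC)
B=np.hstack([cv2.resize(b[165:255,320:410],(400,200*2),interpolation=cv2.INTER_CUBIC),cv2.resize(b[105:165,210:270],(400,400),interpolation=cv2.INTER_CUBIC)])
cv2.imwrite("pics/a8.png",cv2.resize(np.vstack([A,B]),(600,600))[:,:,::-1])
x0,y0=335,165; r=b[165:255,335:390].astype(int); m=((r[...,0]>215)&(r[...,1]<125)).astype(np.uint8)
k,l,st,_=cv2.connectedComponentsWithStats(m); j=1+st[1:,4].argmax(); print(axis(ray("top",pts(l==j,x0,y0),.048)))
E
```

```text
40.75 [ 0.26788309 -0.47193343  0.1768792 ] 0.046976835975763305 [-0.0740515   0.73799488  0.70831016]
(array([ 0.44436005, -0.29403846]), array([0.99098954, 0.1339393 ]), np.float64(7.697289207898756), np.float64(0.10216995212366348))
```

View pics/a8.png

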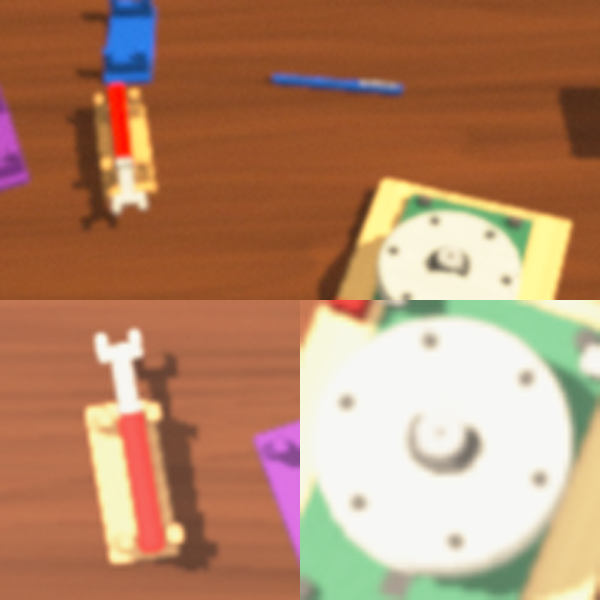

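The fork lies in its rest as at the start (handle at (143,480)), the clip is concentric with the shaft at (445,445), and the pen and other rests look undisturbed.

```bash
python3 -c "
from station import *
print(hand_in())"
```

```text
the job is handed in; nothing more can be done
None
```

The E-clip is home in the groove, the fork is back in its wooden rest, and I handed the job in at about 41 s.

- **Push:** The pulley and shaft slid about 7.4 mm to the end of the slot. The push rose to about 6 N, eased off as the clip snapped over, and then the clip stopped dead. I leaned on it, holding at about 15–16 N and reading 17.7 N at the end. No reading between moves was higher; force inside a move is not reported. Wrist readings scatter by about 1 N.
- **Clip position:** Afterwards, in the top picture, the ring's visible edges lie within about 2 mm of the outline expected at home. The ring's upper edge is hidden by the shaft's collar, so that side was not checked.
- **Fork:** It lies within 1 mm and 0.5° of where it started, with the gripper open and clear of it.
- **Other things:** In the last picture the pen and the blue rest look undisturbed, and so does the part of the purple rest in view. I did not look at the green box, the bottle or the spool again; the arm never went near them.

One mismatch: the stop came with the gripper point 129.5 mm from the shaft axis instead of the nominal 127 mm. This fits the fork being held about 2 mm behind the handle's middle, as I had measured after the grasp.

I viewed 11 pictures, one over the budget.

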